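Step the sole on by one turn and press the hardness gauge

TASK

Move the shoe sole on to its next measuring point: push the hand wheel round clockwise (seen from above) by its upright handle through exactly one turn, so that the handle comes back to where it stood. Then press the cap of the hardness gauge fully down onto the sole and let it come up again. Don't press the gauge before the turn is finished, and leave everything else on the bench where it is, neither shifted nor picked up.

Things in the scene. Friction and masses are not known exactly. Their poses are not given: they have to be found in the camera images.
- rig: sole hardness traverse: grey base plate 190 x 530 x 20 mm, flat on the bench. Origin on the bench under it; the plate spans -75 to +115 mm in its x, -280 to +250 mm in its y, z up. At y = +150 mm stands a gearbox with the hand wheel; at y = -130 mm a shoe sole on a slide under a hardness gauge, whose column stands at x = +90 mm, top 168 mm above the bench.
- wheel_hub (a point): centre of the top of the hub of the hand wheel, on its upright axis, 107 mm above the bench. The wheel is bare steel, 158 mm across, lies level, with three spokes; the rim's top is 102 mm above the bench. A fixed pale disc, 184 mm across, with tick marks every 15 degrees (long ones every 90) lies below it.
- wheel_handle (a point): centre of the top of the wheel's upright black handle, 145 mm above the bench, 65 mm from the wheel's axis. The handle is a round peg 20 mm across standing on the end of one spoke, from 103 to 145 mm above the bench. It does not spin or fold.
- wheel (a joint): angle of the hand wheel in rad; grows as the wheel turns clockwise seen from above, 6.283 to a turn, without stops over the turns needed here; it starts anywhere between -2.4 and 2.4. It turns stiffly (about 3 N at the handle) and stays where it is left. Each turn drives the slide with the sole 8 mm away from the wheel.
- plunger_top (a point): centre of the top of the hardness gauge's round metal press cap (42 mm across, 14 mm high), 200 mm above the bench when up. Pressed straight down it carries the gauge, dial and needle down onto the sole.
- plunger (a joint): travel of the hardness gauge in m: 0 up, 0.012 fully down at its stop. A spring brings it back up; about 3 N to start and 9 N fully down.
- weight: brass weight 34 mm across, 40 mm high, loose, standing on the base plate between wheel and sole; origin under its centre
- washer: black rubber ring 40 mm across, 12 mm high, loose on the base plate between wheel and sole; origin under its centre
- driver: screwdriver with a black handle lying loose on the bench in front of the base plate; origin under its middle, x along it
- testblock: black rubber slab 50 x 50 x 14 mm, loose on the bench in front of the base plate; origin under its centre
- bottle: white bottle 56 mm across, 130 mm high, loose, left of the base plate; origin under its centre
- jar: jar 70 mm across, 80 mm high, loose, beyond the base plate; origin under its centre
- mug: white mug 76 mm across, 90 mm high, loose, right of the base plate; origin under its centre
- brush: brush with a wooden handle lying loose on the bench beyond the base plate; origin under its middle, x along it

How it is judged:
On the way, in this order (a step that is already met when the one before it is completed fails the run):
1. the handle has been pushed round to the far side of the wheel, clockwise (distance of wheel_handle from where it was at the start of the episode above 0.115 m and value of joint wheel between -0.4 and 6.7 rad), for 0.05 s.
2. the wheel stands one clockwise turn on, the handle back where it stood within 12 mm, at rest (value of joint wheel between 3.7 and 8.85 rad and distance of wheel_handle from where it was at the start of the episode below 0.012 m and velocity of joint wheel between -0.1 and 0.1 rad/s), for 0.3 s.
3. the gauge is pressed fully down (over 10.5 of 12 mm) (value of joint wheel between 3.7 and 8.85 rad and distance of wheel_handle from where it was at the start of the episode below 0.012 m and value of joint plunger above 0.0105 m), for 0.1 s.
At the end, for the whole second after the job is handed in: the wheel is at rest one clockwise turn on from its start, its handle within 12 mm of where it stood; the gauge is up again (within 1.5 mm); every loose thing lies within 20 mm of its start (value of joint wheel between 3.7 and 8.85 rad and distance of wheel_handle from where it was at the start of the episode below 0.012 m and value of joint plunger below 0.0015 m and velocity of joint wheel between -0.05 and 0.05 rad/s and distance of each of weight, washer, driver, testblock, bottle, jar, mug, brush from where it was at the start of the episode below 0.02 m); the robot touches nothing.
It fails at once if the gauge is pressed (over 4 mm) before the wheel has made its turn (value of joint plunger above 0.004 m and (value of joint wheel below 3.7 rad or value of joint wheel above 8.85 rad or distance of wheel_handle from where it was at the start of the episode above 0.012 m)).
It fails at once if a loose thing is shifted more than 20 mm, picked up or knocked over (distance of any of weight, washer, driver, testblock, bottle, jar, mug, brush from where it was at the start of the episode above 0.02 m or angle between any of weight, washer, driver, testblock, bottle, jar, mug, brush's own z axis and vertical above 0.5 rad).
It also fails if it takes over 72 s, if anything falls off the work surface, if the arm or the gripper's body presses on something with over 40 N, if the wrist force passes 120 N, or if a joint passes its speed limit or range.

ROBOT

A 7-joint arm with a two-finger parallel gripper is mounted at the origin on the work surface. World frame = base frame: x ahead of the robot, y to its left, z up, the work surface at z = 0. Lengths are in m, angles in rad, forces in N, time in s.
With the tool pointing down it reaches from about 0.4 to 0.875 m from the base axis. Payload 19.3 kg.
Tool frame: the origin (TCP) lies at the very end of the fingers, on their centre line; the grasp point (between the pads) lies 19 mm behind it; y points along the fingers, x is the direction in which the jaws open and shut, and the axes are right-handed (so a half turn about y gives the same grasp; the last joint's range is limited). The gripper opens to 85 mm and grips with 20 to 120 N. Pads are 22 mm wide; open, the fingers measure 114 mm over their backs; the gripper's body (76 mm by 85 mm) begins 54 mm behind the grasp point. The pads swing forward as they close: fully open they stand 13 mm farther back than shut.
Start: joints at [-1.295, 0.521, -0.036, 1.599, 0.021, 1.021, -0.113], TCP at [0.212, 0.588, 0.231] pointing down, gripper open.
Joint ranges: [-2.91, 2.91], [-0.3, 2.13], [-1.5, 1.42], [0.17, 2.43], [-1.26, 4.41], [0.16, 1.93], [-2.52, 2.52]. Speed limits (rad/s): [1.89, 1.89, 2.39, 2.39, 3.01, 3.01, 3.01].

INTERFACE

Orientations are given as [roll, pitch, yaw] about the fixed x, y, z axes, in that order (R = Rz(yaw) Ry(pitch) Rx(roll)).
In Python, from workcell import bot gives the robot as it stands. The module is installed in compiled form; this text tells all that it offers.
- The arm moves only by the shell command python3 -m crank 'ROWS' [FORCE]. ROWS is JSON, a list of rows, each an object of numbers: "hand": the closure, from 0 (fully open) to 1 (shut); "dx", "dy", "dz": the shift along the tool's x, y, z in mm; "yaw": the turn about the tool's y in rad. In form: [{"hand": .., "dx": .., "dy": .., "dz": .., "yaw": ..}, ...]. A call has 1 to 12 rows; each row is the pose to reach, as a shift and turn from the pose commanded when the call began, along the tool's axes at that moment; what a row does not reach only later rows make up. A row lasts 1/12 s, in which the tool goes at most 41.7 mm and 7.16 degrees, less where a joint would pass 70% of its speed; a pose out of reach is approached as far as the arm can. A call with a gripper value outside its range is refused whole. The fingers move at their own pace and stop on an object; FORCE is the grip in N (left out, the last holds). Time passes only in rows, so rows that repeat a pose let the fingers close. It gives the time, the measured TCP pose, the force and the opening at its end, in the units of the state.
- bot.observe(): the state, without advancing time (a new reading comes with each control period).
- bot.grab_frame(name): name is "scene" or "top" or "wrist"; returns the picture (400x640x3 uint8, red, green, blue); there is no depth.
- bot.camera_info(name): a dict with "fx", "fy", "cx", "cy" (pixels), "rvec" (rotation vector, rad) and "tvec" (3), from world to camera coordinates, as OpenCV has them. Camera axes: x right, y down, z forward; pixel columns grow to the right and rows downward; lengths in m; the calibration is good to about 2 mm. A picture is of the moment at which its call begins: read the wrist's pose just before it. camera_info takes no time and is no camera call; for the wrist camera it gives the pose at the moment of the call.
- bot.job_done(): hands the job in, once; it reports no verdict.
The state is a dict: "clock": time; "qpos": joint angles; "qd": joint speeds; "joint_efforts": joint torques, N m; "position": TCP position; "tool_rot": TCP orientation; "force": force on the tool from outside, world axes, zero at the start; "moment": the same for the moment, N m; "grip_width": finger opening in m.
Only numpy, scipy, OpenCV 4.12 (cv2) and the standard library are available. Lean on these libraries where they do the work, as an engineer would, in place of code of your own. Each camera call takes 0.05 s, during which the arm holds its last target.

## Working session

There is one attempt and no reset: what is moved stays moved. The work goes in short steps, Python scripts to look and compute and a shell command to move; the robot and the scene stay as the last step left them, time stands still between calls to the robot, and variables do not carry over. Pictures are saved under pics/ and viewed, and the job is handed in when it is done.

```bash
mkdir -p pics; python3 - <<'E'
from workcell import bot
import cv2
s=bot.observe(); print({k:(v if not hasattr(v,'round') else v) for k,v in s.items()})
for n in ("scene","top"):
    f=bot.grab_frame(n); cv2.imwrite(f"pics/{n}0.png",f[:,:,::-1]); print(n,bot.camera_info(n))
E
```

```text
{'clock': 0.0, 'qpos': array([-1.29521755,  0.52197906, -0.03634065,  1.59998147,  0.0212097 ,
        1.02106763, -0.11282095]), 'qd': array([-0.00065688, -0.00084067, -0.00012666, -0.00027541, -0.00041884,
        0.00181767,  0.00035221]), 'joint_efforts': array([ 1.10436758e-03, -9.27084875e+01,  1.98011287e+00, -3.69927871e+01,
        1.78329827e-02,  7.94697844e-03,  4.11960275e-05]), 'position': array([0.21175281, 0.58770324, 0.23075686]), 'tool_rot': array([-1.57087119e+00,  1.04752230e-03,  1.22500266e+00]), 'force': array([ 0.36651838, -0.18297821, -0.2556765 ]), 'moment': array([0.03996719, 0.01365371, 0.017559  ]), 'grip_width': 0.08510865277031067}
scene {'fx': 469.4158586836205, 'fy': 469.4158586836205, 'cx': 317.92136544753413, 'cy': 197.4084956563645, 'rvec': array([ 2.3429615 ,  0.85945863, -0.31181322]), 'tvec': array([-0.46138057, -0.19204883,  1.78540972])}
top {'fx': 400.7176125485067, 'fy': 400.7176125485067, 'cx': 323.1932304849225, 'cy': 197.71028334768073, 'rvec': array([ 2.12564537, -2.18693553,  0.14034634]), 'tvec': array([0.05105863, 0.60634195, 1.16320353])}
```

View pics/scene0.png

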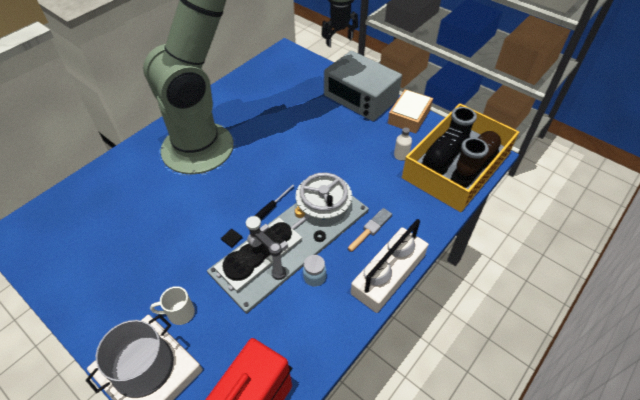

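View pics/top0.png

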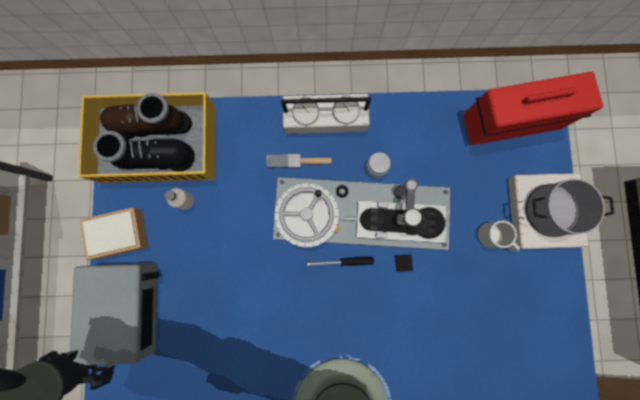

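```bash
cat > h.py <<'E'
import numpy as np, cv2
from workcell import bot
def cam(n):
    c=bot.camera_info(n); K=np.array([[c['fx'],0,c['cx']],[0,c['fy'],c['cy']],[0,0,1]])
    R=cv2.Rodrigues(np.array(c['rvec']))[0]; return K,R,np.array(c['tvec'])
def ray(c,u,v,z):
    K,R,t=c; d=R.T@np.linalg.solve(K,[u,v,1.]); o=-R.T@t
    return o+d*(z-o[2])/d[2]
def proj(c,p):
    K,R,t=c; q=K@(R@np.array(p)+t); return q[:2]/q[2]
def tri(c1,a,c2,b):
    A=[];
    P1=c1[0]@np.c_[c1[1],c1[2]];P2=c2[0]@np.c_[c2[1],c2[2]]
    X=cv2.triangulatePoints(P1,P2,np.array(a,float).reshape(2,1),np.array(b,float).reshape(2,1)); return (X[:3]/X[3]).ravel()
E
python3 - <<'E'
import cv2
f=cv2.imread('pics/top0.png'); cv2.imwrite('pics/top0z.png',cv2.resize(f[165:275,260:460],None,fx=4,fy=4,interpolation=cv2.INTER_CUBIC))
f=cv2.imread('pics/scene0.png'); cv2.imwrite('pics/scene0z.png',cv2.resize(f[160:310,200:400],None,fx=4,fy=4,interpolation=cv2.INTER_CUBIC))
E
```

```text
(no output)
```

View pics/top0z.png

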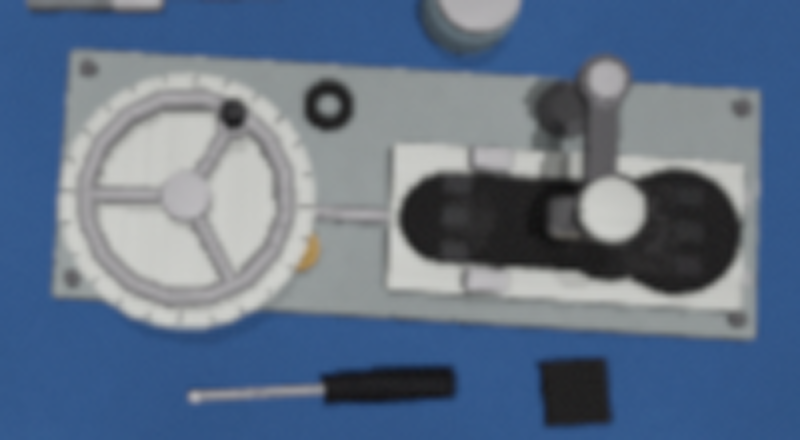

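View pics/scene0z.png

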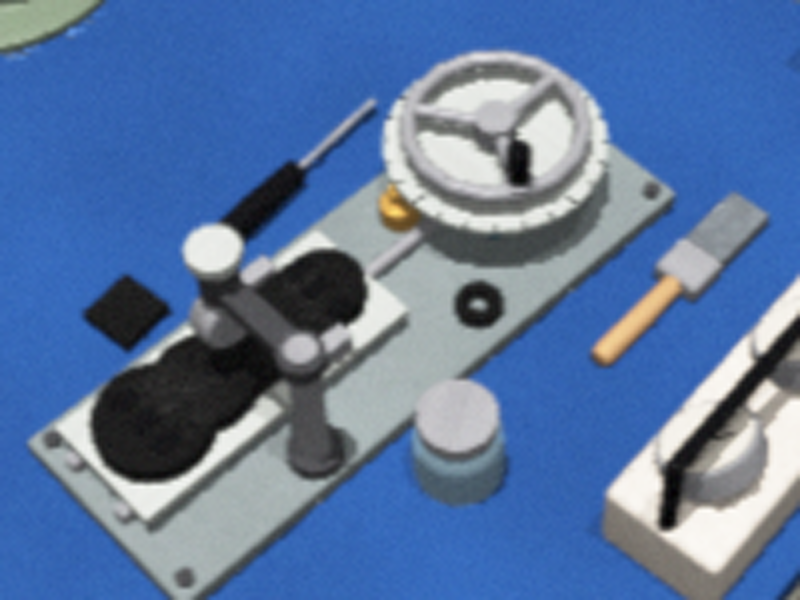

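```bash
python3 - <<'E'
from h import *
t=cam('top'); s=cam('scene')
z=lambda x,y,o:((x+.5)/4-.5+o[0],(y+.5)/4-.5+o[1])
T=(260,165);S=(200,160)
pts={'hub':((186,194),(495,117),.107),'handle':((233,110),(519,148),.145),'cap':((612,209),(213,247),.2),
'weight?':((307,250),(398,195),.06)}
for k,(a,b,h) in pts.items():
    a=z(*a,T);b=z(*b,S)
    print(k,ray(t,*a,h).round(4),ray(s,*b,h).round(4),'tri',tri(t,a,s,b).round(4))
# plate corners at z=.02
for c in [(72,48),(760,90),(755,340),(53,297)]: print(ray(t,*z(*c,T),.02).round(4))
# wheel outline
f=cv2.imread('pics/top0.png')
# wheel/disc: bright mask circle
for c,h in [((328,104),.032)]: print('washer',ray(t,*z(*c,T),h).round(4))
o=-t[1].T@t[2]; print('topcam',o)
E
```

```text
hub [0.5564 0.0833 0.107 ] [0.5591 0.084  0.107 ] tri [0.5575 0.0844 0.1052]
handle [0.6097 0.0484 0.145 ] [0.6133 0.0482 0.145 ] tri [0.6111 0.0494 0.1419]
cap [ 0.5305 -0.1946  0.2   ] [ 0.533  -0.1931  0.2   ] tri [ 0.5317 -0.1936  0.1993]
weight? [ 0.5172 -0.0021  0.06  ] [5.267e-01 3.000e-04 6.000e-02] tri [0.5209 0.0011 0.0538]
[0.6791 0.1716 0.02  ]
[ 0.6316 -0.3536  0.02  ]
[ 0.4425 -0.3369  0.02  ]
[0.4895 0.1885 0.02  ]
washer [ 0.6284 -0.0225  0.032 ]
topcam [0.45457218 0.03876081 1.23091906]
```

```bash
cat >> h.py <<'E'
from scipy.spatial.transform import Rotation as Ro
def rot(): return Ro.from_euler('xyz',bot.observe()['tool_rot']).as_matrix()
def delta(p,yawdeg=None):
    s=bot.observe(); R=rot(); d=R.T@(np.array(p)-s['position'])*1000
    w=np.degrees(np.arctan2(R[1,0],R[0,0])); print('tool shift mm',d.round(1),'world yaw',w.round(2),'yaw cmd',None if yawdeg is None else np.radians(w-yawdeg).round(4),'pos',s['position'].round(4),'q',s['qpos'].round(2),'F',s['force'].round(1),'t',s['clock'],'w',round(s['grip_width'],4))
E
python3 - <<'E'
from h import *
t=cam('top')
print(proj(t,[.212,.588,.23]),proj(t,[.212,.588,.35]))
delta([.61,.05,.30],57)
E
```

```text
[ 96.61002181 357.81606411] [ 64.55661863 373.20139186]
tool shift mm [-371.   -68.8 -556.9] world yaw 70.19 yaw cmd 0.2302 pos [0.2118 0.5877 0.2308] q [-1.3   0.52 -0.04  1.6   0.02  1.02 -0.11] F [ 0.1 -0.4 -0.6] t 0.1 w 0.0855
```

```bash
python3 -m crank '[{"dy":-40},{"dy":-80},{"dy":-120},{"dy":-150},{"dy":-150}]'
```

```text
$[0]: bad value
```

```bash
python3 -m crank '[{"hand":0,"dx":0,"dy":-40,"dz":0,"yaw":0},{"hand":0,"dx":0,"dy":-80,"dz":0,"yaw":0},{"hand":0,"dx":0,"dy":-120,"dz":0,"yaw":0},{"hand":0,"dx":0,"dy":-150,"dz":0,"yaw":0},{"hand":0,"dx":0,"dy":-150,"dz":0,"yaw":0}]'; python3 -c "
from h import *
delta([.61,.05,.30],57)"
```

```text
clock: 0.52
position: [0.2124, 0.5894, 0.3876]
tool_rot: [-1.57, -0.008, 1.225]
force: [-0.3, 0.3, -0.3]
grip_width: 0.0858
tool shift mm [-373.2   84.2 -557.1] world yaw 70.17 yaw cmd 0.2298 pos [0.2124 0.5894 0.3876] q [-1.3   0.41 -0.03  1.38  0.01  1.35 -0.1 ] F [-0.3  0.3 -0.3] t 0.5167 w 0.0858
```

```bash
python3 -m crank '[{"hand":0,"dx":-15,"dy":0,"dz":-22,"yaw":0.02},{"hand":0,"dx":-35,"dy":0,"dz":-52,"yaw":0.04},{"hand":0,"dx":-55,"dy":0,"dz":-82,"yaw":0.06},{"hand":0,"dx":-75,"dy":0,"dz":-112,"yaw":0.08},{"hand":0,"dx":-95,"dy":0,"dz":-142,"yaw":0.1},{"hand":0,"dx":-115,"dy":0,"dz":-172,"yaw":0.12},{"hand":0,"dx":-135,"dy":0,"dz":-202,"yaw":0.14},{"hand":0,"dx":-155,"dy":0,"dz":-232,"yaw":0.16},{"hand":0,"dx":-175,"dy":0,"dz":-262,"yaw":0.18},{"hand":0,"dx":-195,"dy":0,"dz":-292,"yaw":0.2},{"hand":0,"dx":-210,"dy":0,"dz":-314,"yaw":0.22},{"hand":0,"dx":-220,"dy":0,"dz":-328,"yaw":0.23}]'; python3 -c "
from h import *
delta([.61,.05,.30],57)"
```

```text
clock: 1.52
position: [0.4474, 0.2669, 0.3812]
tool_rot: [-1.571, 0.001, 0.991]
force: [-0.2, 0.2, -0.1]
grip_width: 0.0854
tool shift mm [ -92.3   81.4 -254.8] world yaw 56.77 yaw cmd -0.004 pos [0.4474 0.2669 0.3812] q [-0.81  0.22  0.19  1.66 -0.04  1.26  0.38] F [-0.2  0.2 -0.1] t 1.5167 w 0.0854
```

```bash
python3 -m crank '[{"hand":0,"dx":-11,"dy":5,"dz":-30,"yaw":0},{"hand":0,"dx":-22,"dy":15,"dz":-60,"yaw":0},{"hand":0,"dx":-33,"dy":25,"dz":-90,"yaw":0},{"hand":0,"dx":-44,"dy":35,"dz":-120,"yaw":0},{"hand":0,"dx":-55,"dy":45,"dz":-150,"yaw":0},{"hand":0,"dx":-66,"dy":55,"dz":-180,"yaw":0},{"hand":0,"dx":-77,"dy":65,"dz":-210,"yaw":0},{"hand":0,"dx":-86,"dy":75,"dz":-235,"yaw":0},{"hand":0,"dx":-92,"dy":81,"dz":-255,"yaw":0},{"hand":0,"dx":-92,"dy":81,"dz":-255,"yaw":0},{"hand":0,"dx":-92,"dy":81,"dz":-255,"yaw":0}]'; python3 - <<'E'
from h import *
delta([.6115,.0485,.30],57)
c=cam('wrist')
f=bot.grab_frame('wrist'); cv2.imwrite('pics/w1.png',f[:,:,::-1])
np.savez('w1.npz',K=c[0],R=c[1],t=c[2])
print(-c[1].T@c[2], c[1][2])
for p in [[.6115,.0485,.145],[.5577,.0838,.107]]: print(proj(c,p))
E
```

```text
clock: 2.43
position: [0.6096, 0.0528, 0.2993]
tool_rot: [-1.57, 0.001, 0.993]
force: [-1.1, 0.6, -0.4]
grip_width: 0.0857
tool shift mm [-2.6 -0.7 -3.9] world yaw 56.9 yaw cmd -0.0017 pos [0.6096 0.0528 0.2993] q [-0.38  0.45  0.29  1.56 -0.14  1.15  0.93] F [-1.1  0.6 -0.4] t 2.4333 w 0.0857
[0.55330289 0.08804523 0.440957  ] [ 0.2250675  -0.14971159 -0.96277259]
[319.60037961 189.94098233]
[319.88637207 126.3051768 ]
```

View pics/w1.png

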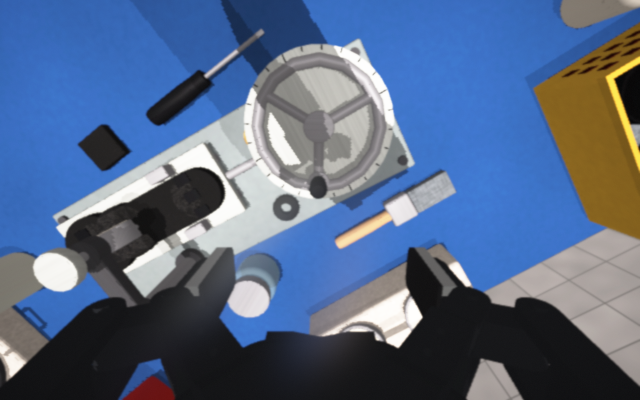

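```bash
python3 -c "
from h import *
c=cam('wrist');z=lambda u,v,h:ray(c,u,v,h).round(4)
print(z(317.5,125,.107),z(318,188,.145))
delta([.611,.049,.114],57)"
python3 -c "
import cv2
f=cv2.imread('pics/w1.png'); cv2.imwrite('pics/w1z.png',cv2.resize(f[90:215,240:400],None,fx=4.5,fy=4.5,interpolation=cv2.INTER_CUBIC))"
```

```text
[0.5549 0.0835 0.107 ] [0.6088 0.0494 0.145 ]
tool shift mm [ -3.2 185.9  -4.1] world yaw 56.99 yaw cmd -0.0002 pos [0.6094 0.0539 0.2999] q [-0.38  0.45  0.29  1.56 -0.14  1.15  0.93] F [-0.7  0.4 -0.1] t 2.4833 w 0.0855
```

View pics/w1z.png

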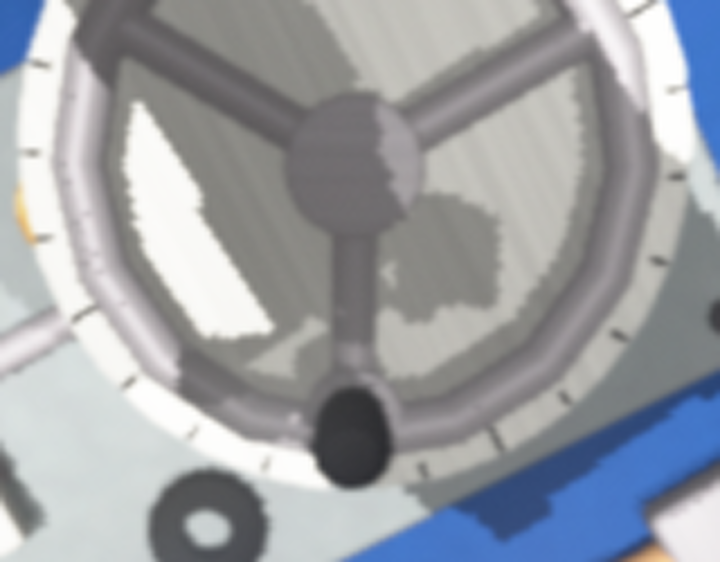

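```bash
python3 -m crank '[{"hand":0,"dx":-3,"dy":20,"dz":-4,"yaw":0},{"hand":0,"dx":-3,"dy":50,"dz":-4,"yaw":0},{"hand":0,"dx":-3,"dy":80,"dz":-4,"yaw":0},{"hand":0,"dx":-3,"dy":110,"dz":-4,"yaw":0},{"hand":0,"dx":-3,"dy":140,"dz":-4,"yaw":0},{"hand":0,"dx":-3,"dy":165,"dz":-4,"yaw":0},{"hand":0,"dx":-3,"dy":180,"dz":-4,"yaw":0},{"hand":0,"dx":-3,"dy":183,"dz":-4,"yaw":0},{"hand":0,"dx":-3,"dy":183,"dz":-4,"yaw":0}]' 30; python3 - <<'E'
from h import *
delta([.611,.0487,.114],57)
c=cam('wrist')
f=bot.grab_frame('wrist'); cv2.imwrite('pics/w2.png',f[:,:,::-1])
E
```

```text
clock: 3.23
position: [0.6109, 0.0501, 0.1171]
tool_rot: [-1.57, 0.001, 0.996]
force: [-0.5, -0.2, 0.8]
grip_width: 0.0853
tool shift mm [-1.1  3.1 -0.9] world yaw 57.07 yaw cmd 0.0013 pos [0.6109 0.0501 0.1171] q [-0.33  0.65  0.23  1.74 -0.2   0.78  0.99] F [-0.5 -0.2  0.8] t 3.2333 w 0.0853
```

View pics/w2.png

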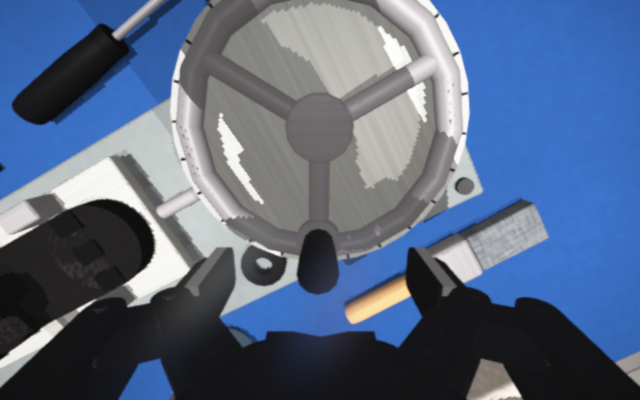

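```bash
python3 -m crank '[{"hand":0.5,"dx":-1,"dy":1,"dz":-1,"yaw":0},{"hand":1,"dx":-1,"dy":1,"dz":-1,"yaw":0},{"hand":1,"dx":-1,"dy":1,"dz":-1,"yaw":0},{"hand":1,"dx":-1,"dy":1,"dz":-1,"yaw":0},{"hand":1,"dx":-1,"dy":1,"dz":-1,"yaw":0},{"hand":1,"dx":-1,"dy":1,"dz":-1,"yaw":0},{"hand":1,"dx":-1,"dy":1,"dz":-1,"yaw":0},{"hand":1,"dx":-1,"dy":1,"dz":-1,"yaw":0}]' 30; python3 - <<'E'
from h import *
delta([.611,.0487,.114],57)
c=cam('wrist')
f=bot.grab_frame('wrist'); cv2.imwrite('pics/w3.png',f[:,:,::-1])
E
```

```text
clock: 3.95
position: [0.6118, 0.0478, 0.1167]
tool_rot: [-1.571, -0.0, 0.995]
force: [-1.0, -0.3, 5.2]
grip_width: 0.0182
tool shift mm [0.3 2.7 1.2] world yaw 57.01 yaw cmd 0.0001 pos [0.6118 0.0478 0.1167] q [-0.33  0.66  0.23  1.74 -0.2   0.77  0.99] F [-1.  -0.3  5.2] t 3.95 w 0.0182
```

View pics/w3.png

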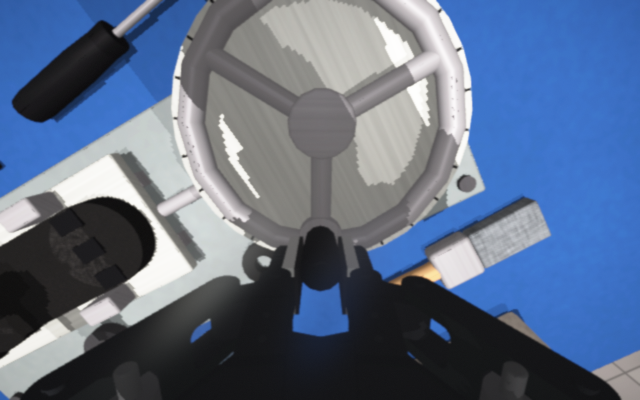

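```bash
python3 -m crank '[{"hand":1,"dx":-3.4,"dy":-2,"dz":0.1,"yaw":0.052},{"hand":1,"dx":-10.2,"dy":-2,"dz":0.8,"yaw":0.157},{"hand":1,"dx":-16.8,"dy":-2,"dz":2.2,"yaw":0.262},{"hand":1,"dx":-23.3,"dy":-2,"dz":4.3,"yaw":0.367},{"hand":1,"dx":-29.5,"dy":-2,"dz":7.1,"yaw":0.471},{"hand":1,"dx":-32.5,"dy":-2,"dz":8.7,"yaw":0.524},{"hand":1,"dx":-32.5,"dy":-2,"dz":8.7,"yaw":0.524}]'; python3 -c "
from h import *
delta([.611,.0487,.114],57)"
```

```text
clock: 4.58
position: [0.5852, 0.0248, 0.1171]
tool_rot: [-1.57, 0.003, 0.468]
force: [-0.1, -2.8, -20.4]
grip_width: 0.0181
tool shift mm [33.8  3.   9.7] world yaw 26.81 yaw cmd -0.527 pos [0.5852 0.0248 0.1171] q [-0.4   0.64  0.37  1.81 -0.32  0.75  0.61] F [ -0.1  -2.8 -20.4] t 4.5833 w 0.0181
```

```bash
python3 -m crank '[{"hand":1,"dx":-6.8,"dy":1.5,"dz":0.4,"yaw":0.1047},{"hand":1,"dx":-13.5,"dy":1.5,"dz":1.4,"yaw":0.2094},{"hand":1,"dx":-20.1,"dy":1.5,"dz":3.2,"yaw":0.3142},{"hand":1,"dx":-26.4,"dy":1.5,"dz":5.6,"yaw":0.4189},{"hand":1,"dx":-32.5,"dy":1.5,"dz":8.7,"yaw":0.5236},{"hand":1,"dx":-38.2,"dy":1.5,"dz":12.4,"yaw":0.6283},{"hand":1,"dx":-43.5,"dy":1.5,"dz":16.7,"yaw":0.733},{"hand":1,"dx":-48.3,"dy":1.5,"dz":21.5,"yaw":0.8378},{"hand":1,"dx":-52.6,"dy":1.5,"dz":26.8,"yaw":0.9425},{"hand":1,"dx":-56.3,"dy":1.5,"dz":32.5,"yaw":1.0472},{"hand":1,"dx":-56.3,"dy":1.5,"dz":32.5,"yaw":1.0472}]'; python3 -c "
from h import *
delta([.5562,.0835,.114],57)"
```

```text
clock: 5.5
position: [0.5202, 0.0288, 0.1169]
tool_rot: [-1.572, 0.002, -0.58]
force: [-10.7, -3.8, 5.8]
grip_width: 0.0183
tool shift mm [ 0.2  2.8 65.5] world yaw -33.24 yaw cmd -1.575 pos [0.5202 0.0288 0.1169] q [-0.64  0.63  0.66  1.99 -0.58  0.72 -0.19] F [-10.7  -3.8   5.8] t 5.5 w 0.0183
```

Tracks the circle (hub 65.5 mm along tool z). Another 60°.

```bash
python3 -m crank '[{"hand":1,"dx":-6.8,"dy":0,"dz":0.4,"yaw":0.1047},{"hand":1,"dx":-13.5,"dy":0,"dz":1.4,"yaw":0.2094},{"hand":1,"dx":-20.1,"dy":0,"dz":3.2,"yaw":0.3142},{"hand":1,"dx":-26.4,"dy":0,"dz":5.6,"yaw":0.4189},{"hand":1,"dx":-32.5,"dy":0,"dz":8.7,"yaw":0.5236},{"hand":1,"dx":-38.2,"dy":0,"dz":12.4,"yaw":0.6283},{"hand":1,"dx":-43.5,"dy":0,"dz":16.7,"yaw":0.733},{"hand":1,"dx":-48.3,"dy":0,"dz":21.5,"yaw":0.8378},{"hand":1,"dx":-52.6,"dy":0,"dz":26.8,"yaw":0.9425},{"hand":1,"dx":-56.3,"dy":0,"dz":32.5,"yaw":1.0472},{"hand":1,"dx":-56.3,"dy":0,"dz":32.5,"yaw":1.0472}]'; python3 -c "
from h import *
delta([.5562,.0835,.114],57)"
```

```text
clock: 6.42
position: [0.49, 0.0881, 0.1168]
tool_rot: [-1.576, 0.001, -1.626]
force: [-22.4, 2.8, 25.8]
grip_width: 0.018
tool shift mm [ 0.9  2.4 66.3] world yaw -93.18 yaw cmd -2.6212 pos [0.49   0.0881 0.1168] q [-0.94  0.73  0.95  2.06 -0.85  0.82 -1.09] F [-22.4   2.8  25.8] t 6.4167 w 0.018
```

```bash
python3 -m crank '[{"hand":1,"dx":-6.8,"dy":-1,"dz":-0.5,"yaw":0.1047},{"hand":1,"dx":-13.5,"dy":-1.5,"dz":0.4,"yaw":0.2094},{"hand":1,"dx":-20.1,"dy":-1.5,"dz":2.2,"yaw":0.3142},{"hand":1,"dx":-26.4,"dy":-1.5,"dz":4.6,"yaw":0.4189},{"hand":1,"dx":-32.5,"dy":-1.5,"dz":7.7,"yaw":0.5236},{"hand":1,"dx":-32.5,"dy":-1.5,"dz":7.7,"yaw":0.5236}]'; python3 -c "
from h import *
delta([.5562,.0835,.114],57)"
```

```text
clock: 6.92
position: [0.5005, 0.1207, 0.1171]
tool_rot: [-1.575, -0.002, -2.149]
force: [-9.2, 6.3, -10.6]
grip_width: 0.0181
tool shift mm [ 0.7  2.9 67. ] world yaw -123.1 yaw cmd -3.1434 pos [0.5005 0.1207 0.1171] q [-1.04  0.84  1.08  2.02 -0.96  0.92 -1.58] F [ -9.2   6.3 -10.6] t 6.9167 w 0.0181
```

```bash
python3 -m crank '[{"hand":0.5,"dx":0,"dy":0,"dz":0,"yaw":0},{"hand":0,"dx":0,"dy":0,"dz":0,"yaw":0},{"hand":0,"dx":0,"dy":0,"dz":0,"yaw":0},{"hand":0,"dx":0,"dy":0,"dz":0,"yaw":0},{"hand":0,"dx":0,"dy":0,"dz":0,"yaw":0},{"hand":0,"dx":0,"dy":-15,"dz":0,"yaw":0},{"hand":0,"dx":0,"dy":-40,"dz":0,"yaw":0},{"hand":0,"dx":0,"dy":-65,"dz":0,"yaw":0},{"hand":0,"dx":0,"dy":-70,"dz":0,"yaw":-0.1},{"hand":0,"dx":0,"dy":-70,"dz":0,"yaw":-0.2},{"hand":0,"dx":0,"dy":-70,"dz":0,"yaw":-0.3},{"hand":0,"dx":0,"dy":-70,"dz":0,"yaw":-0.4}]'; python3 - <<'E'
from h import *
delta([.5005,.1207,.114],57)
f=bot.grab_frame('wrist'); cv2.imwrite('pics/w4.png',f[:,:,::-1])
f=bot.grab_frame('scene'); cv2.imwrite('pics/s4.png',cv2.resize(f[130:310,180:420,::-1],None,fx=3,fy=3))
E
```

```text
clock: 7.92
position: [0.5018, 0.1186, 0.1886]
tool_rot: [-1.57, 0.0, -1.742]
force: [0.8, -0.9, -0.2]
grip_width: 0.0855
tool shift mm [-1.8 74.6 -1.7] world yaw -99.79 yaw cmd -2.7364 pos [0.5018 0.1186 0.1886] q [-1.08  0.69  1.11  1.96 -0.75  0.98 -1.34] F [ 0.8 -0.9 -0.2] t 7.9167 w 0.0855
```

View pics/w4.png

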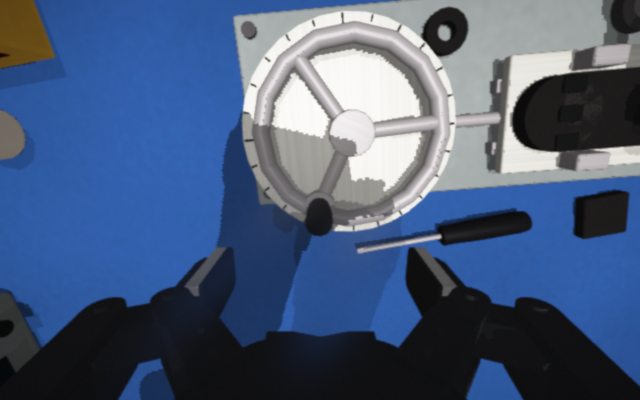

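View pics/s4.png

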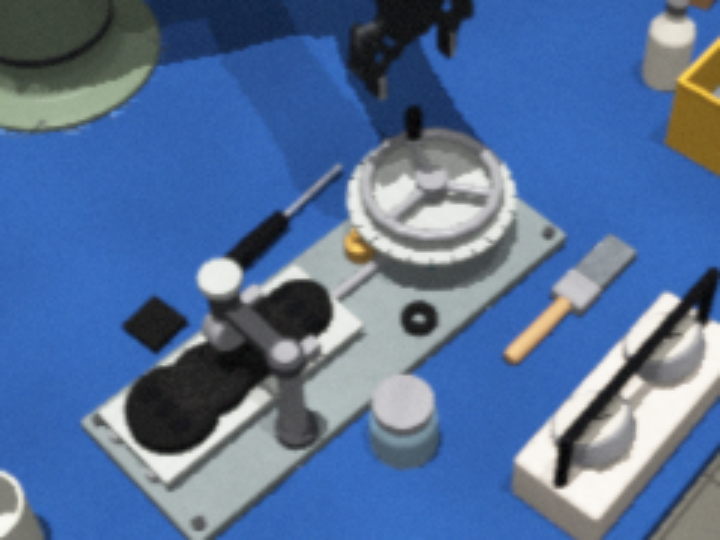

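```bash
python3 -m crank '[{"hand":0,"dx":0,"dy":0,"dz":0,"yaw":-0.12},{"hand":0,"dx":0,"dy":0,"dz":0,"yaw":-0.24},{"hand":0,"dx":0,"dy":0,"dz":0,"yaw":-0.36},{"hand":0,"dx":0,"dy":0,"dz":0,"yaw":-0.48},{"hand":0,"dx":0,"dy":0,"dz":0,"yaw":-0.6},{"hand":0,"dx":0,"dy":0,"dz":0,"yaw":-0.72},{"hand":0,"dx":0,"dy":0,"dz":0,"yaw":-0.84},{"hand":0,"dx":0,"dy":0,"dz":0,"yaw":-0.96},{"hand":0,"dx":0,"dy":0,"dz":0,"yaw":-1.08},{"hand":0,"dx":0,"dy":0,"dz":0,"yaw":-1.2},{"hand":0,"dx":0,"dy":0,"dz":0,"yaw":-1.32},{"hand":0,"dx":0,"dy":0,"dz":0,"yaw":-1.4}]'; python3 -c "
from h import *
delta([.5017,.1189,.114],57)"
```

```text
clock: 9.02
position: [0.5017, 0.1183, 0.1883]
tool_rot: [-1.571, 0.0, -0.345]
force: [1.0, 0.4, 0.3]
grip_width: 0.0851
tool shift mm [-0.1 74.3  0.5] world yaw -19.75 yaw cmd -1.3396 pos [0.5017 0.1183 0.1883] q [-0.87  0.51  0.73  1.96 -0.44  0.84 -0.25] F [1.  0.4 0.3] t 9.0167 w 0.0851
```

```bash
python3 -m crank '[{"hand":0,"dx":0,"dy":0,"dz":0,"yaw":-0.12},{"hand":0,"dx":0,"dy":0,"dz":0,"yaw":-0.24},{"hand":0,"dx":0,"dy":0,"dz":0,"yaw":-0.36},{"hand":0,"dx":0,"dy":0,"dz":0,"yaw":-0.48},{"hand":0,"dx":0,"dy":0,"dz":0,"yaw":-0.6},{"hand":0,"dx":0,"dy":0,"dz":0,"yaw":-0.72},{"hand":0,"dx":0,"dy":0,"dz":0,"yaw":-0.84},{"hand":0,"dx":0,"dy":0,"dz":0,"yaw":-0.96},{"hand":0,"dx":0,"dy":0,"dz":0,"yaw":-1.08},{"hand":0,"dx":0,"dy":0,"dz":0,"yaw":-1.2},{"hand":0,"dx":0,"dy":0,"dz":0,"yaw":-1.32},{"hand":0,"dx":0,"dy":0,"dz":0,"yaw":-1.34}]'; python3 - <<'E'
from h import *
delta([.5017,.1189,.114],57)
c=cam('wrist')
f=bot.grab_frame('wrist'); cv2.imwrite('pics/w5.png',f[:,:,::-1])
print(proj(c,[.5017,.1189,.145]))
E
```

```text
clock: 10.02
position: [0.5016, 0.1182, 0.1882]
tool_rot: [-1.57, 0.0, 0.995]
force: [0.2, -0.4, -0.1]
grip_width: 0.0853
tool shift mm [ 0.7 74.2  0.3] world yaw 57.02 yaw cmd 0.0003 pos [0.5016 0.1182 0.1882] q [-0.62  0.43  0.36  1.94 -0.2   0.81  0.85] F [ 0.2 -0.4 -0.1] t 10.0167 w 0.0853
[323.61410905 221.75023244]
```

View pics/w5.png

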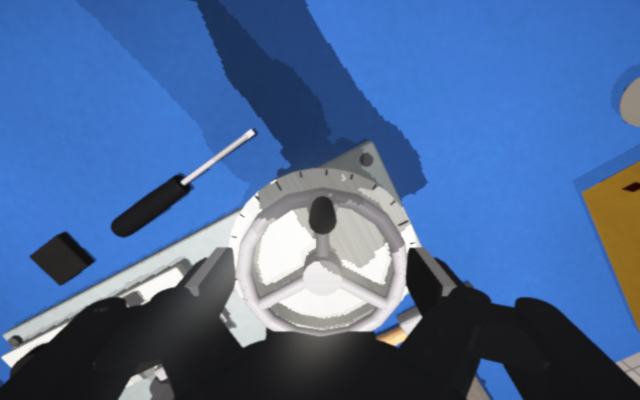

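```bash
python3 -m crank '[{"hand":0,"dx":0,"dy":25,"dz":0,"yaw":0},{"hand":0,"dx":0,"dy":50,"dz":0,"yaw":0},{"hand":0,"dx":0,"dy":65,"dz":0,"yaw":0},{"hand":0,"dx":0,"dy":70,"dz":0,"yaw":0},{"hand":0,"dx":0,"dy":70,"dz":0,"yaw":0},{"hand":0.5,"dx":0,"dy":70,"dz":0,"yaw":0},{"hand":1,"dx":0,"dy":70,"dz":0,"yaw":0},{"hand":1,"dx":0,"dy":70,"dz":0,"yaw":0},{"hand":1,"dx":0,"dy":70,"dz":0,"yaw":0},{"hand":1,"dx":0,"dy":70,"dz":0,"yaw":0},{"hand":1,"dx":0,"dy":70,"dz":0,"yaw":0},{"hand":1,"dx":0,"dy":70,"dz":0,"yaw":0}]' 30; python3 -c "
from h import *
delta([.5562,.0835,.114],57)"
```

```text
clock: 11.07
position: [0.5019, 0.1188, 0.1188]
tool_rot: [-1.571, -0.001, 0.993]
force: [0.1, 0.1, 7.7]
grip_width: 0.0183
tool shift mm [  0.1   4.8 -64.8] world yaw 56.89 yaw cmd -0.0019 pos [0.5019 0.1188 0.1188] q [-0.58  0.53  0.31  2.   -0.26  0.65  0.89] F [0.1 0.1 7.7] t 11.0667 w 0.0183
```

```bash
python3 -m crank '[{"hand":1,"dx":6.8,"dy":0,"dz":-0.4,"yaw":0.1047},{"hand":1,"dx":13.5,"dy":0,"dz":-1.4,"yaw":0.2094},{"hand":1,"dx":20.1,"dy":0,"dz":-3.2,"yaw":0.3142},{"hand":1,"dx":26.4,"dy":0,"dz":-5.6,"yaw":0.4189},{"hand":1,"dx":32.5,"dy":0,"dz":-8.7,"yaw":0.5236},{"hand":1,"dx":38.2,"dy":0,"dz":-12.4,"yaw":0.6283},{"hand":1,"dx":43.5,"dy":0,"dz":-16.7,"yaw":0.733},{"hand":1,"dx":48.3,"dy":0,"dz":-21.5,"yaw":0.8378},{"hand":1,"dx":52.6,"dy":0,"dz":-26.8,"yaw":0.9425},{"hand":1,"dx":56.3,"dy":0,"dz":-32.5,"yaw":1.0472},{"hand":1,"dx":56.3,"dy":0,"dz":-32.5,"yaw":1.0472}]'; python3 -c "
from h import *
delta([.5562,.0835,.114],57)"
```

```text
clock: 11.98
position: [0.5607, 0.1488, 0.1188]
tool_rot: [-1.57, -0.001, -0.061]
force: [-1.1, 3.8, 11.0]
grip_width: 0.0187
tool shift mm [ -0.5   4.8 -65.4] world yaw -3.51 yaw cmd -1.0561 pos [0.5607 0.1488 0.1188] q [-0.77  0.68  0.6   1.84 -0.53  0.78  0.05] F [-1.1  3.8 11. ] t 11.9833 w 0.0187
```

```bash
python3 -m crank '[{"hand":1,"dx":6.8,"dy":0,"dz":-0.4,"yaw":0.1047},{"hand":1,"dx":13.5,"dy":0,"dz":-1.4,"yaw":0.2094},{"hand":1,"dx":20.1,"dy":0,"dz":-3.2,"yaw":0.3142},{"hand":1,"dx":26.4,"dy":0,"dz":-5.6,"yaw":0.4189},{"hand":1,"dx":32.5,"dy":0,"dz":-8.7,"yaw":0.5236},{"hand":1,"dx":38.2,"dy":0,"dz":-12.4,"yaw":0.6283},{"hand":1,"dx":43.5,"dy":0,"dz":-16.7,"yaw":0.733},{"hand":1,"dx":48.3,"dy":0,"dz":-21.5,"yaw":0.8378},{"hand":1,"dx":52.6,"dy":0,"dz":-26.8,"yaw":0.9425},{"hand":1,"dx":56.3,"dy":0,"dz":-32.5,"yaw":1.0472},{"hand":1,"dx":56.3,"dy":0,"dz":-32.5,"yaw":1.0472}]'; python3 -c "
from h import *
delta([.5562,.0835,.114],57)"
```

```text
clock: 12.9
position: [0.6146, 0.1121, 0.1188]
tool_rot: [-1.57, 0.0, -1.11]
force: [-0.6, 0.4, 9.5]
grip_width: 0.0184
tool shift mm [ -0.4   4.8 -65. ] world yaw -63.57 yaw cmd -2.1044 pos [0.6146 0.1121 0.1188] q [-0.8   0.85  0.86  1.72 -0.77  0.95 -0.73] F [-0.6  0.4  9.5] t 12.9 w 0.0184
```

```bash
python3 -m crank '[{"hand":1,"dx":6.8,"dy":0,"dz":-0.4,"yaw":0.1047},{"hand":1,"dx":13.5,"dy":0,"dz":-1.4,"yaw":0.2094},{"hand":1,"dx":20.1,"dy":0,"dz":-3.2,"yaw":0.3142},{"hand":1,"dx":26.4,"dy":0,"dz":-5.6,"yaw":0.4189},{"hand":1,"dx":32.5,"dy":0,"dz":-8.7,"yaw":0.5236},{"hand":1,"dx":38.2,"dy":0,"dz":-12.4,"yaw":0.6283},{"hand":1,"dx":43.5,"dy":0,"dz":-16.7,"yaw":0.733},{"hand":1,"dx":48.3,"dy":0,"dz":-21.5,"yaw":0.8378},{"hand":1,"dx":52.6,"dy":0,"dz":-26.8,"yaw":0.9425},{"hand":1,"dx":56.3,"dy":0,"dz":-32.2,"yaw":1.04},{"hand":1,"dx":56.3,"dy":0,"dz":-32.2,"yaw":1.04}]'; python3 -c "
from h import *
delta([.6118,.0478,.114],57)"
```

```text
clock: 13.82
position: [0.6095, 0.0484, 0.1187]
tool_rot: [-1.574, 0.001, -2.148]
force: [-13.2, 8.0, 19.2]
grip_width: 0.0183
tool shift mm [-0.7  4.7  2.3] world yaw -123.1 yaw cmd -3.1433 pos [0.6095 0.0484 0.1187] q [-0.8   0.96  1.08  1.76 -0.98  1.07 -1.5 ] F [-13.2   8.   19.2] t 13.8167 w 0.0183
```

```bash
python3 -m crank '[{"hand":1,"dx":0,"dy":0,"dz":0,"yaw":0},{"hand":0.5,"dx":0,"dy":0,"dz":0,"yaw":0},{"hand":0,"dx":0,"dy":0,"dz":0,"yaw":0},{"hand":0,"dx":0,"dy":0,"dz":0,"yaw":0},{"hand":0,"dx":0,"dy":0,"dz":0,"yaw":0},{"hand":0,"dx":0,"dy":0,"dz":0,"yaw":0},{"hand":0,"dx":0,"dy":-20,"dz":0,"yaw":0},{"hand":0,"dx":0,"dy":-55,"dz":0,"yaw":0},{"hand":0,"dx":0,"dy":-90,"dz":0,"yaw":0},{"hand":0,"dx":0,"dy":-125,"dz":0,"yaw":0},{"hand":0,"dx":0,"dy":-160,"dz":0,"yaw":0},{"hand":0,"dx":0,"dy":-160,"dz":0,"yaw":0}]'; python3 - <<'E'
from h import *
delta([.532,-.194,.28],5)
c=cam('wrist')
f=bot.grab_frame('wrist'); cv2.imwrite('pics/w6.png',f[:,:,::-1])
print(proj(c,[.611,.0485,.145]),proj(c,[.5562,.0835,.107]))
f=bot.grab_frame('scene'); cv2.imwrite('pics/scene6.png',f[:,:,::-1]);cv2.imwrite('pics/scene6z.png',cv2.resize(f[160:310,200:400,::-1],None,fx=4,fy=4,interpolation=cv2.INTER_CUBIC))
E
```

```text
clock: 14.82
position: [0.6125, 0.0467, 0.2843]
tool_rot: [-1.565, 0.004, -2.142]
force: [1.4, -0.3, 0.6]
grip_width: 0.0852
tool shift mm [246.    3.8  62.4] world yaw -122.72 yaw cmd -2.2291 pos [0.6125 0.0467 0.2843] q [-0.86  0.8   1.26  1.61 -0.78  1.32 -1.63] F [ 1.4 -0.3  0.6] t 14.8167 w 0.0852
[318.15375877 196.57758847] [318.69750011 241.41462173]
```

View pics/w6.png

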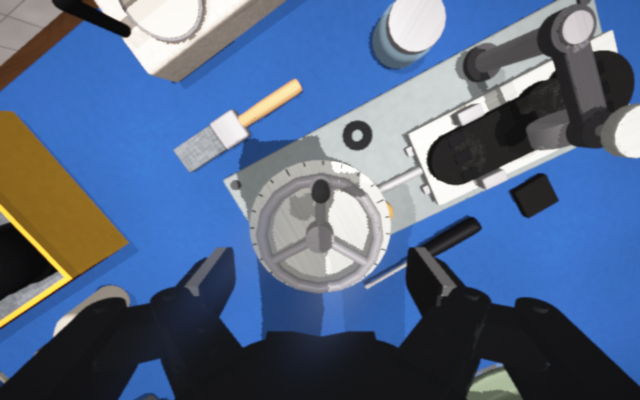

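View pics/scene6z.png

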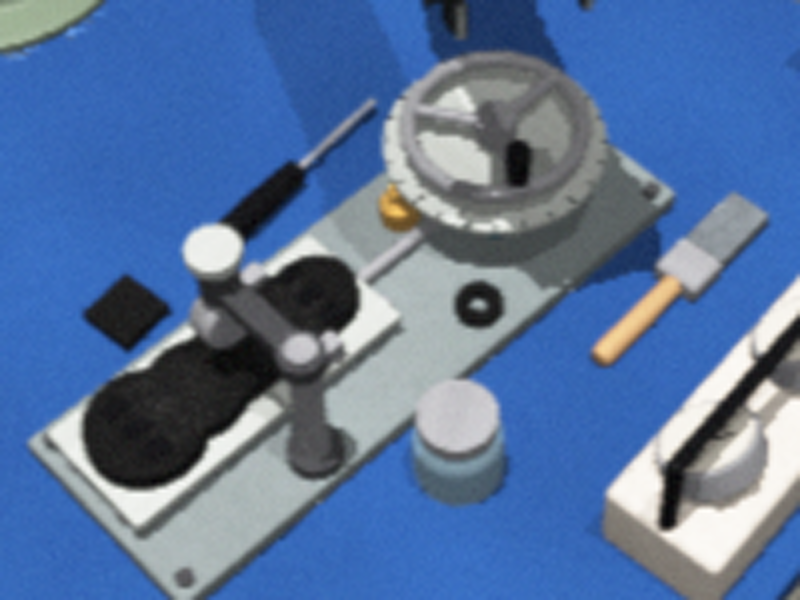

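```bash
python3 -m crank '[{"hand":0,"dx":0,"dy":0,"dz":0,"yaw":-0.11},{"hand":0.3,"dx":15,"dy":0,"dz":4,"yaw":-0.22},{"hand":0.6,"dx":40,"dy":0,"dz":10,"yaw":-0.33},{"hand":1,"dx":65,"dy":0,"dz":16,"yaw":-0.44},{"hand":1,"dx":90,"dy":0,"dz":23,"yaw":-0.55},{"hand":1,"dx":115,"dy":0,"dz":29,"yaw":-0.66},{"hand":1,"dx":140,"dy":0,"dz":35,"yaw":-0.77},{"hand":1,"dx":165,"dy":0,"dz":42,"yaw":-0.88},{"hand":1,"dx":190,"dy":0,"dz":48,"yaw":-0.99},{"hand":1,"dx":215,"dy":0,"dz":55,"yaw":-1.1},{"hand":1,"dx":235,"dy":0,"dz":60,"yaw":-1.2},{"hand":1,"dx":246,"dy":0,"dz":62,"yaw":-1.3}]' 30; python3 -c "
from h import *
delta([.5315,-.194,.23],-40)"
```

```text
clock: 15.92
position: [0.5287, -0.195, 0.2776]
tool_rot: [-1.572, 0.001, -0.839]
force: [-1.1, -0.2, 0.3]
grip_width: 0.0004
tool shift mm [ 1.1 47.6  2.8] world yaw -48.06 yaw cmd -0.1407 pos [ 0.5287 -0.195   0.2776] q [-0.37  0.52  0.91  1.74 -0.46  1.11 -0.15] F [-1.1 -0.2  0.3] t 15.9167 w 0.0004
```

```bash
python3 -m crank '[{"hand":1,"dx":1,"dy":10,"dz":3,"yaw":0},{"hand":1,"dx":1,"dy":25,"dz":3,"yaw":0},{"hand":1,"dx":1,"dy":47,"dz":3,"yaw":0},{"hand":1,"dx":1,"dy":57,"dz":3,"yaw":0},{"hand":1,"dx":1,"dy":57,"dz":3,"yaw":0}]'; python3 - <<'E'
from h import *
delta([.5315,-.194,.187],-40)
f=bot.grab_frame('wrist'); cv2.imwrite('pics/w7.png',f[:,:,::-1])
f=bot.grab_frame('scene');cv2.imwrite('pics/scene7z.png',cv2.resize(f[160:310,180:380,::-1],None,fx=4,fy=4,interpolation=cv2.INTER_CUBIC))
E
```

```text
clock: 16.33
position: [0.5321, -0.1903, 0.2185]
tool_rot: [-1.573, 0.003, -0.842]
force: [0.4, -0.3, 0.2]
grip_width: 0.0
tool shift mm [ 2.4 31.5 -2.9] world yaw -48.26 yaw cmd -0.1442 pos [ 0.5321 -0.1903  0.2185] q [-0.34  0.59  0.86  1.8  -0.52  1.   -0.11] F [ 0.4 -0.3  0.2] t 16.3333 w 0.0
```

View pics/w7.png

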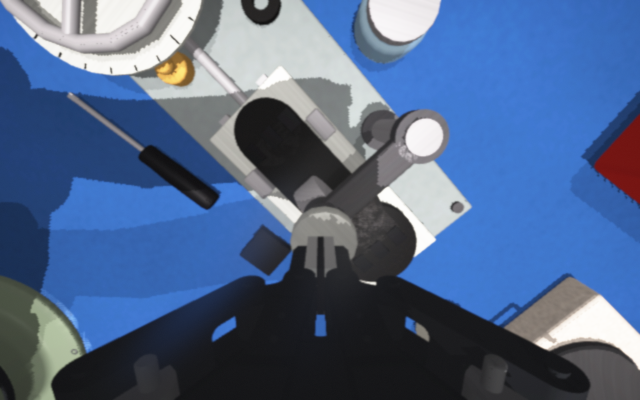

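View pics/scene7z.png

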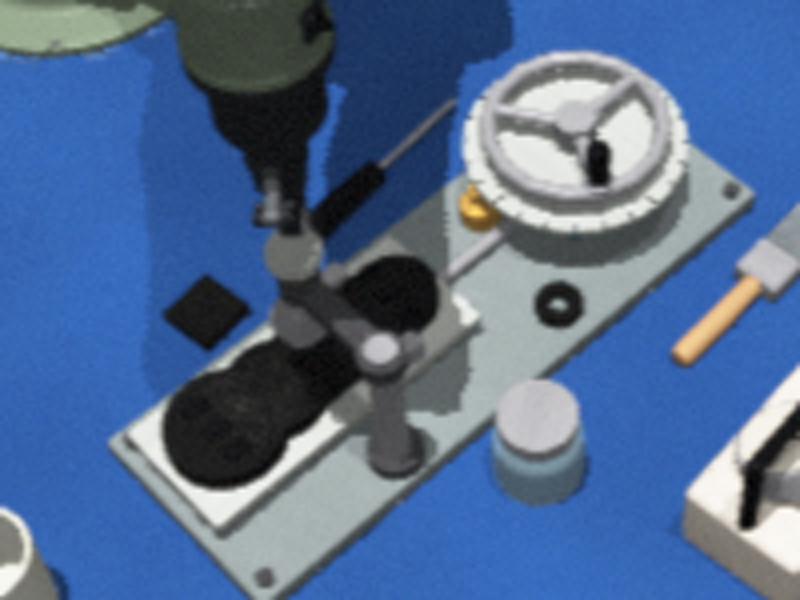

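```bash
python3 -m crank '[{"hand":1,"dx":2,"dy":8,"dz":-3,"yaw":0},{"hand":1,"dx":2,"dy":16,"dz":-3,"yaw":0},{"hand":1,"dx":2,"dy":20,"dz":-3,"yaw":0},{"hand":1,"dx":2,"dy":24,"dz":-3,"yaw":0},{"hand":1,"dx":2,"dy":28,"dz":-3,"yaw":0},{"hand":1,"dx":2,"dy":30,"dz":-3,"yaw":0},{"hand":1,"dx":2,"dy":30,"dz":-3,"yaw":0}]'; python3 -c "
from h import *
delta([.5315,-.194,.187],-40)"
```

```text
clock: 17.02
position: [0.5321, -0.195, 0.1911]
tool_rot: [-1.571, 0.0, -0.842]
force: [-2.2, 1.0, 7.1]
grip_width: 0.0002
tool shift mm [-1.1  4.1  0.3] world yaw -48.22 yaw cmd -0.1435 pos [ 0.5321 -0.195   0.1911] q [-0.3   0.62  0.82  1.83 -0.56  0.94 -0.07] F [-2.2  1.   7.1] t 17.0167 w 0.0002
```

```bash
python3 -m crank '[{"hand":1,"dx":0,"dy":2,"dz":0,"yaw":0},{"hand":1,"dx":0,"dy":4,"dz":0,"yaw":0},{"hand":1,"dx":0,"dy":5,"dz":0,"yaw":0},{"hand":1,"dx":0,"dy":5,"dz":0,"yaw":0},{"hand":1,"dx":0,"dy":5,"dz":0,"yaw":0}]'; python3 -c "
from h import *
delta([.5315,-.194,.187],-40)"
```

```text
clock: 17.43
position: [0.5323, -0.1952, 0.1878]
tool_rot: [-1.569, -0.0, -0.842]
force: [-11.5, 6.1, 34.9]
grip_width: 0.0001
tool shift mm [-1.4  0.8  0.2] world yaw -48.23 yaw cmd -0.1437 pos [ 0.5323 -0.1952  0.1878] q [-0.3   0.63  0.82  1.83 -0.56  0.93 -0.07] F [-11.5   6.1  34.9] t 17.4333 w 0.0001
```

At the stop (35 N > 9 N, z = 0.188). Come up and clear.

```bash
python3 -m crank '[{"hand":1,"dx":0,"dy":0,"dz":0,"yaw":0},{"hand":1,"dx":0,"dy":-4,"dz":0,"yaw":0},{"hand":1,"dx":0,"dy":-12,"dz":0,"yaw":0},{"hand":1,"dx":0,"dy":-30,"dz":0,"yaw":0},{"hand":1,"dx":0,"dy":-60,"dz":0,"yaw":0},{"hand":1,"dx":0,"dy":-95,"dz":0,"yaw":0},{"hand":1,"dx":0,"dy":-120,"dz":0,"yaw":0},{"hand":1,"dx":0,"dy":-120,"dz":0,"yaw":0},{"hand":1,"dx":0,"dy":-120,"dz":0,"yaw":0}]'; python3 - <<'E'
from h import *
delta([.5315,-.194,.187],-40)
f=bot.grab_frame('scene');cv2.imwrite('pics/scene8.png',f[:,:,::-1]);cv2.imwrite('pics/scene8z.png',cv2.resize(f[160:310,200:400,::-1],None,fx=4,fy=4,interpolation=cv2.INTER_CUBIC))
a=cv2.imread('pics/scene0.png').astype(int); d=np.abs(a-f[:,:,::-1]).max(2); print(d.mean())
E
```

```text
clock: 18.18
position: [0.5326, -0.195, 0.3072]
tool_rot: [-1.569, -0.001, -0.841]
force: [-0.8, -0.0, -0.8]
grip_width: -0.0
tool shift mm [ -1.7 120.2  -0.4] world yaw -48.19 yaw cmd -0.1429 pos [ 0.5326 -0.195   0.3072] q [-0.38  0.5   0.94  1.69 -0.44  1.17 -0.17] F [-0.8 -0.  -0.8] t 18.1833 w -0.0
9.3295390625
```

View pics/scene8z.png

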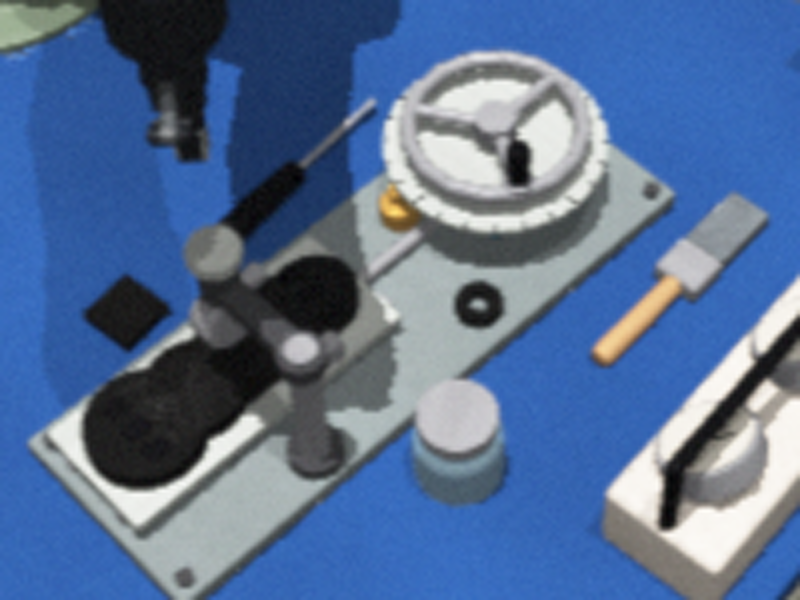

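View pics/scene8.png

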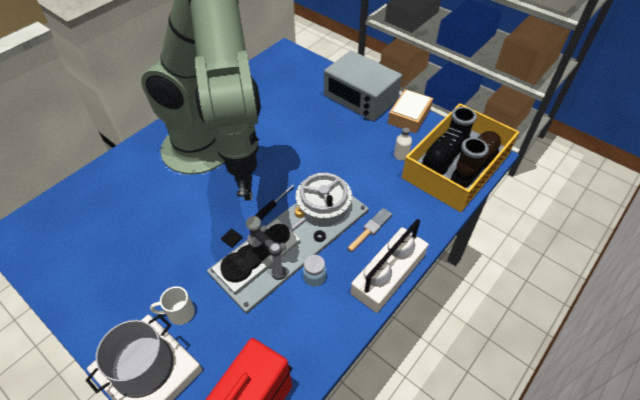

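The picture shows the cap back up at (213,250) in the crop and the handle at (518,150), both as at the start. All the loose things sit where they were, and the tool hangs clear.

```bash
python3 -c "
from workcell import bot
print(bot.job_done())"
```

```text
the job is handed in; nothing more can be done
None
```

I turned the hand wheel one full clockwise turn and then pressed the gauge fully down and let it come up. The job was handed in at about 18 s on the robot's clock, and no verdict was reported.

- **Wheel:** I gripped the handle and carried it round in two half turns, letting go and gripping again on the far side. At the end, the tool still holding the handle read about 2.4 mm from where it first gripped it. In the scene picture the handle sits at its starting pixel within about 2 pixels of the 4x enlargement, and the sole has visibly moved on.
- **Gauge:** I pressed the cap with shut fingers down to a tool height of 0.188 m. The force rose to about 35 N vertically, well over the 9 N spring, so it was at its stop. The cap is back at its starting pixel within about 3 pixels of the enlargement.
- **Loose things:** By eye, the ones visible in the last scene picture are where they started. I did not measure their shifts one by one.
- **Robot:** It ended about 0.11 m above the cap, touching nothing, with force readings near zero.
- **Forces on the way:** Vertical forces reached about 26 N during the turn, from the fingers rubbing on the handle or wheel; that is well under the wrist limit.

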